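# Turn a trolley wheel by its spokes until the valve is at the top

## Task

Bring the valve of the trolley wheel to the very top of its sloping stand, in line with the bent index wire, ready for the pump: push one spoke after another round with the fingertips, and leave the wheel standing still. Do not push on the valve stem itself, do not shift or lift the stand, and leave the bushing, the angle bracket and the screw tin beside it where they are.

Things in the scene. Friction and masses are not known exactly. Their poses are not given: they have to be found in the camera images.
- stand: Grey tube stand, loose on the bench, 4.5 kg, 320 x 400 mm, 245 mm high. Origin on the bench under the hub; x level, to its rear, high side (away from the robot at yaw 0), y left, z up. The wheel's face slopes: it is level along the stand's y and rises 30 degrees towards +x; 'up the slope' is (0.866, 0, 0.5), the face normal (-0.5, 0, 0.866). Uprights at y = +-190 mm reach as high as the cross bar.
- hub (a point): Centre of the wheel, in its middle plane on the axle, 150 mm above the stand's origin. Hub radius 26 mm, rim inside radius 112 mm, tyre outside radius 155 mm and 40 mm thick. Below the spokes there is at least 70 mm of free space.
- cross_bar (a point): Centre of the top of a flat steel bar, 22 mm wide, 8 mm thick, that runs along the stand's y over the wheel's face, from upright to upright, and carries the axle. Its top is 38 mm above the wheel's middle plane (along the face normal; axle nut 48 mm), its underside 30 mm. It parts the open spoke area into an upper and a lower half: a finger between the spokes cannot pass it.
- index (a point): Tip of the 8 mm thick bent index wire at the top of the slope, on the stand's x-z plane: 146 mm from the hub up the slope and 32 mm above the wheel's middle plane. From there the wire runs outwards over the tyre to 177 mm, then down to the stand. It marks where the valve belongs.
- wheel (a joint): Turn of the wheel, rad: 0 or 2 pi when the valve is at the top; grows anticlockwise seen facing the wheel (valve goes from the top to the stand's +y). Turns both ways; 0.12 N m of friction keeps it where it is left. Five straight radial aluminium spokes, 12 mm wide, 14 mm thick about the middle plane, at 36, 108, 180, 252 and 324 degrees from the valve, open gaps between.
- valve: Valve stem, brass with a black cap, 14 mm thick, 36 mm long, in the wheel's middle plane, from the rim towards the hub, half-way between two spokes: it takes up radii 78 to 114 mm. Origin 96 mm from the hub; its x axis points radially outwards, z along the wheel's face normal. Not to be pushed.
- bushing_mid (a point): Centre of a loose brass-coloured bushing, 32 mm diameter, 28 mm high, beside the stand. Bystander.
- bracket_mid (a point): Centre of a loose grey angle bracket, 40 x 60 x 50 mm, beside the stand. Bystander.
- tin_mid (a point): Centre of a loose grey open tin of screws, 69 mm diameter, 55 mm high, beside the stand. Bystander.

How it is judged (in metres and radians):
At the end, for the whole second after the job is handed in: The valve is at the top of the sloping wheel, in line with the index wire within 12.5 mm sideways (about 7 degrees), the wheel is at rest, and the stand and the three loose parts beside it stand within 20 mm of where they began (y of valve in the frame of stand between -0.0125 and 0.0125 m and z of valve in the frame of stand above 0.18 m and velocity of joint wheel between -0.05 and 0.05 rad/s and distance of each of stand, bushing_mid, bracket_mid, tin_mid from where it was at the start of the episode below 0.02 m and angle between stand's own z axis and vertical below 0.03 rad); the robot touches nothing.
It fails at once if the stand is shifted or lifted (distance of stand from where it was at the start of the episode above 0.02 m).
It fails at once if the bushing, the angle bracket or the screw tin is shifted or lifted (distance of any of bushing_mid, bracket_mid, tin_mid from where it was at the start of the episode above 0.02 m).
It fails at once if the valve stem is pushed (contact force between any of the fingers, the arm and valve above 1 N).
It also fails if it takes over 45 s, if anything falls off the work surface, if the arm or the gripper's body presses on something with over 40 N, if the wrist force passes 120 N, or if a joint passes its speed limit or range.

## Robot

A 6-joint arm with a two-finger parallel gripper is mounted at the origin on a cart in front of the work surface, level with it; the furniture and walls round the work are solid. World frame = base frame: x ahead of the robot, y to its left, z up, the work surface at z = 0. Lengths are in m, angles in degrees, forces in N, time in s.
With the tool pointing down it reaches from about 0.4 to 0.825 m from the base axis. Payload 7 kg.
Tool frame: the origin (TCP) lies at the centre of the arm's flange, where the gripper is bolted on; the fingertips stand 178 mm ahead of it and the grasp point (between the pads) lies 159 mm ahead of it (tip_reach is the distance from the TCP to the fingertips, in m); z points along the fingers, y is the line along which they close (so a half turn about z gives the same grasp; the last joint's range is limited). The gripper opens to 88 mm and grips with 3 to 60 N. Pads are 19 mm wide; open, the fingers measure 130 mm over their backs; the gripper's body (78 mm by 193 mm) begins 47 mm behind the grasp point.
Start: joints at [-53.05, 20.546, 0.682, 0, -70.136, -16.507], TCP at [0.236, -0.632, 0.405] pointing down, gripper open.
Joint ranges: [-176.03, 176.03], [-82.01, 121.73], [-58.28, 71.71], [-173.87, 95.51], [-174.79, -0.11], [-173.66, 173.66]. Speed limits (degrees/s): [136.94, 136.94, 172.46, 180, 180, 180].

## Interface

Orientations are given as [roll, pitch, yaw] about the fixed x, y, z axes, in that order (R = Rz(yaw) Ry(pitch) Rx(roll)).
In Python, from plant import * gives the robot as it stands.
- The arm moves only by the shell command python3 -m handwheel 'ROWS'. ROWS is JSON, a list of rows, each a list of 7 numbers: the opening, from -1 (shut) to 1 (fully open), then the shift along the tool's x, y, z as a fraction of full scale, then the turn, a rotation vector about the tool's x, y, z as a fraction of full scale. A call has 1 to 5 rows; each row shifts and turns the commanded pose from where the row before left it, along the tool's axes as they then stand; what a row does not reach is not made up. Full scale, the value 1, is 0.025 m for a shift and 6 degrees for a turn. A row lasts 1/8 s, in which the tool goes at most 62.5 mm and 10.7 degrees, less where a joint would pass 70% of its speed; a pose out of reach is approached as far as the arm can. A call with a number of a shift or a turn outside -1 to 1 is refused whole. A call with a gripper value outside its range is refused whole. The fingers move at their own pace and stop on an object; the grip force is fixed at half the most. Time passes only in rows, so rows that do not move let the fingers close. It gives the time, the measured TCP pose, the force, the opening and the grip force at its end, in the units of the state.
- get_obs(): the state, without advancing time (a new reading comes with each control period).
- snapshot(name): name is "scene" or "top" or "wrist"; returns a dict with "color" (480x640x3 uint8, red, green, blue), "fx", "fy", "cx", "cy" (pixels), "R" (3x3) and "t" (3): a world point X has camera coordinates R X + t; the wrist camera has in their place "tool_from_camera" (4x4, takes a point from camera to tool coordinates, whose origin is the TCP and whose axes are the flange's). Camera axes: x right, y down, z forward; pixel columns grow to the right and rows downward; lengths in m; the calibration is good to about 2 mm. The wrist camera is an equidistant fisheye: a pixel r from the principal point sees the ray r / f radians off the axis. A picture is of the moment at which its call begins: read the wrist's pose just before it. There is no depth.
- close_job(): hands the job in; it is judged then, once.
The state is a dict: "clock": time; "joint_pos": joint angles; "qvel": joint speeds; "tau": joint torques, N m; "tool_pos": TCP position; "orientation": TCP orientation; "force": force on the tool from outside, world axes, zero at the start; "moment": the same for the moment, N m; "opening": finger opening in m; "gripper_force": force on a finger pad.
Only numpy, scipy, OpenCV 4.12 (cv2) and the standard library are available. Lean on these libraries where they do the work, as an engineer would, in place of code of your own. Each camera call takes 0.05 s, during which the arm holds its last target. There are 200 camera calls.

## Working session

There is one attempt and no reset: what is moved stays moved. The work goes in short steps, Python scripts to look and compute and a shell command to move; the robot and the scene stay as the last step left them, time stands still between calls to the robot, and variables do not carry over. Pictures are saved under pics/ and viewed, at most 10 in all, crops included, and the job is handed in when it is done.

```bash
mkdir -p pics; ls; python3 - <<'E'
from plant import *
import cv2,numpy as np
o=get_obs();print(o)
a=snapshot("scene");b=snapshot("top")
for n,s in(("scene",a),("top",b)):
    cv2.imwrite(f"pics/{n}.png",s["color"][:,:,::-1]);print({k:np.round(v,4).tolist() for k,v in s.items() if k!="color"})
E
```

```text
pics
{'clock': 0.0, 'joint_pos': array([-5.30503467e+01,  2.05891339e+01,  6.33399317e-01, -2.07590407e-02,
       -7.01353601e+01, -1.65063178e+01]), 'qvel': array([-0.03794934, -0.02464423,  0.04348725,  0.01194929,  0.05332247,
       -0.04086161]), 'tau': array([ 1.41250261e-03, -5.82724857e+01,  2.93059909e+01,  6.99716270e+00,
        6.90697329e-03, -1.72044456e-04]), 'tool_pos': array([ 0.23568494, -0.63229838,  0.40374357]), 'orientation': array([ 1.79907114e+02, -7.17380973e-03, -1.59563728e+02]), 'force': array([-1.18418766, -0.25148842, -0.23671419]), 'moment': array([ 0.03731378, -0.00052438, -0.04962915]), 'gripper_force': 0.0, 'opening': 0.08740006698861305}
{'fx': 459.5107, 'fy': 459.5107, 'cx': 320.5919, 'cy': 240.3587, 'R': [[-0.8221, -0.569, -0.0228], [-0.2373, 0.3787, -0.8946], [0.5176, -0.73, -0.4464]], 't': [0.4824, 0.2655, 0.8612]}
{'fx': 577.3603, 'fy': 577.3603, 'cx': 328.9935, 'cy': 237.077, 'R': [[0.0167, -0.9999, -0.0013], [-0.9953, -0.0165, -0.095], [0.095, 0.0029, -0.9955]], 't': [0.0391, 0.545, 1.3175]}
```

View pics/scene.png

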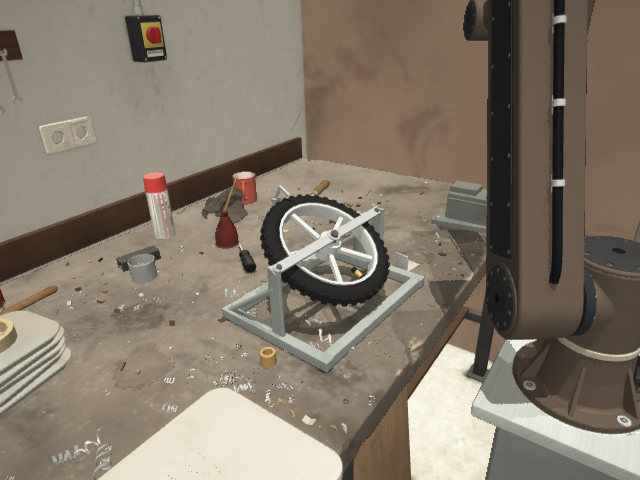

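View pics/top.png

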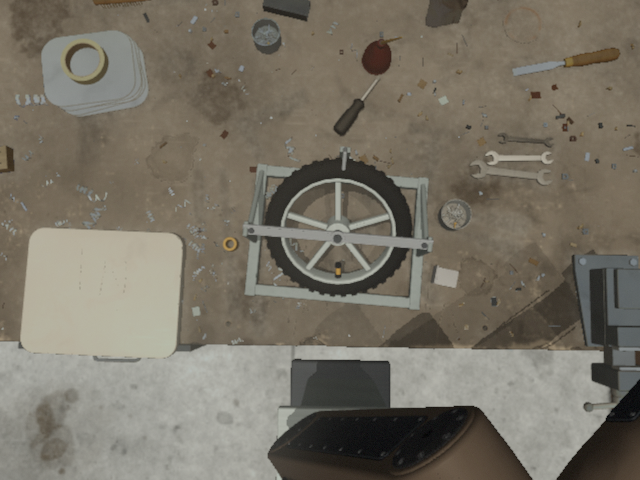

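The scene picture shows the stand with its low side to the robot. The top view has the hub nut at about (338,239), bar ends at (250,230) and (428,245), index tip near (345,165) and valve at (339,270), low on the slope. The bushing is at (230,243), a tin at (455,214).

```bash
cat >h.py <<'E'
from plant import *
import cv2,numpy as np
from scipy.spatial.transform import Rotation as Ro
def ray(s,p):
    d=s["R"].T@np.array([(p[0]-s["cx"])/s["fx"],(p[1]-s["cy"])/s["fy"],1]);return -s["R"].T@s["t"],d/np.linalg.norm(d)
def onplane(s,p,q,n):
    o,d=ray(s,p);return o+d*((q-o)@n)/(d@n)
def blobs(m,k=10):
    n,l,st,c=cv2.connectedComponentsWithStats(m.astype(np.uint8));return [(np.round(c[i],1).tolist(),st[i].tolist()) for i in range(1,n) if st[i,4]>=k]
E
python3 - <<'E'
from h import *
s=snapshot("top");hsv=cv2.cvtColor(s["color"],cv2.COLOR_RGB2HSV)
z=np.array([0,0,1.])
m=cv2.inRange(hsv,(10,110,90),(32,255,255))>0
m[:140]=0;m[310:]=0;m[:,:200]=0;m[:,480:]=0
print(blobs(m,5))
for nm,p,h in(("nut",(338,239),.15+.048*.866),("L",(250,230),.183),("R",(428,245),.183),("idx",(345,165),.15+.073+.0277)):
    print(nm,onplane(s,p,z*h,z).round(4))
cv2.imwrite("pics/c.png",cv2.resize(s["color"][140:320,230:470,::-1],None,fx=3.3,fy=3.3,interpolation=cv2.INTER_CUBIC))
E
```

```text
[([454.3, 224.2], [454, 223, 2, 4, 6]), ([229.6, 243.8], [223, 237, 14, 14, 109]), ([338.0, 271.0], [336, 268, 5, 7, 35])]
nut [0.5248 0.0293 0.1916]
L [0.5412 0.2104 0.183 ]
R [ 0.5163 -0.1556  0.183 ]
idx [0.6652 0.0185 0.2507]
```

View pics/c.png

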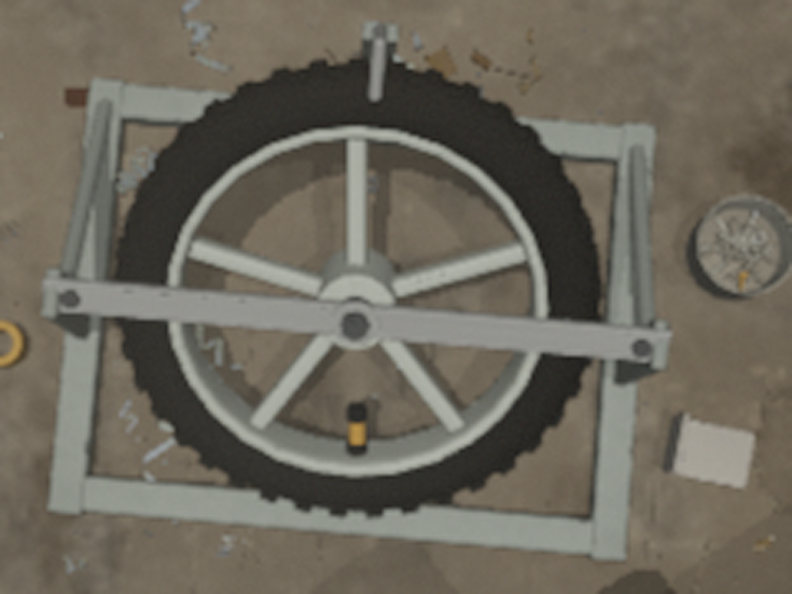

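The crop gives bolts at (251,231) and (424,245.5), nut (337.6,238.5), index tip (343.6,169.7), valve at (338,268). Spokes are at about top, ±72° and ±144°. The pale block at (447,276) is probably the bracket.

```bash
cat >>h.py <<'E'
yaw=np.radians(-4.0);hub=np.array([.5485,.0285,.15])
X=np.array([np.cos(yaw),np.sin(yaw),0]);Y=np.array([-np.sin(yaw),np.cos(yaw),0]);Z=np.array([0,0,1.])
up=.866*X+.5*Z;n=-.5*X+.866*Z
def polar(P):
    d=P-hub;return (np.degrees(np.arctan2(d@Y,d@up)).round(2),round(1e3*np.hypot(d@Y,d@up),1),round(1e3*(d@n),1))
def tip():
    o=get_obs();R=Ro.from_euler("xyz",o["orientation"],degrees=True).as_matrix();return o,R,o["tool_pos"]+R[:,2]*.178
def togo(th,r,h,sgn=-1):
    """rows needed for tip at angle th(deg), radius r, height h(mm); tool y = sgn*radial, z=-n"""
    o,R,T=tip();t=np.radians(th);u=np.cos(t)*up+np.sin(t)*Y
    G=np.c_[np.cross(sgn*u,-n),sgn*u,-n];P=hub+u*r/1e3+n*h/1e3
    tcp=P+n*.178
    rv=Ro.from_matrix(R.T@G).as_rotvec(degrees=True)
    print("t",o["clock"],"tip polar",polar(T),"yang",np.degrees(np.arctan2(-R[:,1]@Y*1,-R[:,1]@up)).round(1),"F",o["force"].round(1))
    print(" shift(now axes, units)",(R.T@(tcp-o["tool_pos"])/.025).round(2),"shift(goal axes)",(G.T@(tcp-o["tool_pos"])/.025).round(2),"turn units",(rv/6).round(2),"tcp",tcp.round(3))
E
python3 - <<'E'
from h import *
s=snapshot("top")
for p,h in(((251.2,230.9),.038),((424.2,245.5),.038),((337.6,238.5),.048),((343.6,169.7),.035),((338,271),.007),((338,263),.007)):
    print(p,polar(onplane(s,p,hub+n*h,n)))
for c in((357,140),(192,245),(520,255),(262,422),(455,425)):
    print(polar(onplane(s,(230+c[0]/3.3,140+c[1]/3.3),hub+n*.007,n)))
print(onplane(s,(229.6,243.8),Z*.028,Z),onplane(s,(454.5,214),Z*.055,Z),onplane(s,(447,277),Z*.05,Z))
togo(-62,70,40)
togo(62,70,40)
E
```

```text
(251.2, 230.9) (np.float64(90.92), np.float64(178.5), np.float64(38.0))
(424.2, 245.5) (np.float64(-90.69), np.float64(178.4), np.float64(38.0))
(337.6, 238.5) (np.float64(0.47), np.float64(1.4), np.float64(48.0))
(343.6, 169.7) (np.float64(0.06), np.float64(143.9), np.float64(35.0))
(338, 271) (np.float64(-175.57), np.float64(95.0), np.float64(7.0))
(338, 263) (np.float64(-175.62), np.float64(75.5), np.float64(7.0))
(np.float64(4.6), np.float64(107.5), np.float64(7.0))
(np.float64(75.18), np.float64(110.5), np.float64(7.0))
(np.float64(-67.82), np.float64(107.4), np.float64(7.0))
(np.float64(149.38), np.float64(108.2), np.float64(7.0))
(np.float64(-139.37), np.float64(109.4), np.float64(7.0))
[0.52454255 0.27859928 0.028     ] [ 0.59916683 -0.23771537  0.055     ] [ 0.45537223 -0.22120925  0.05      ]
t 0.2 tip polar (np.float64(-105.77), np.float64(707.6), np.float64(198.9)) yang -68.5 F [ 0.5 -0.6 -0.7]
 shift(now axes, units) [-17.    19.48   1.97] shift(goal axes) [-16.44  19.32   5.4 ] turn units [ 2.22 -4.49 -0.58] tcp [ 0.464 -0.028  0.355]
t 0.2 tip polar (np.float64(-105.77), np.float64(707.6), np.float64(198.9)) yang -68.5 F [ 0.5 -0.6 -0.7]
 shift(now axes, units) [-19.05  23.98   1.98] shift(goal axes) [ -9.14 -28.79   5.4 ] turn units [  6.18  -0.18 -20.68] tcp [0.472 0.096 0.355]
```

```bash
python3 -m handwheel '[[-1,-0.5,0.5,-1,0,0,0],[-1,-0.5,0.5,-1,0,0,0],[-1,-0.8,0.8,-1,0,0,0],[-1,-0.8,0.8,0,0,0,0],[-1,-0.8,0.8,0,0,0,0]]'
python3 -c "
from h import *
togo(-28,70,100)"
```

```text
clock: 0.82
tool_pos: [0.2859, -0.5223, 0.4799]
orientation: [-180.0, 0.0, -159.6]
force: [1.2, 0.6, -1.2]
opening: 0.0431
gripper_force: 0.0
t 0.825 tip polar (np.float64(-101.7), np.float64(579.8), np.float64(243.2)) yang -68.5 F [ 1.2  0.6 -1.2]
 shift(now axes, units) [-13.88  17.2    2.33] shift(goal axes) [-20.59   6.85   4.78] turn units [ 3.48 -3.71 -6.12] tcp [0.461 0.002 0.422]
```

```bash
for i in 1 2; do python3 -m handwheel '[[-1,-0.8,1,0,0,0,0],[-1,-0.8,1,0,0,0,0],[-1,-0.8,1,0,0,0,0],[-1,-0.8,1,0,0,0,0],[-1,-0.8,1,0,0,0,0]]' >/dev/null; done
for i in 1 2; do python3 -m handwheel '[[-1,-0.2,0.2,0,0.43,-0.46,-0.76],[-1,-0.2,0.2,0,0.43,-0.46,-0.76],[-1,-0.2,0.2,0,0.43,-0.46,-0.76],[-1,-0.2,0.2,0,0.43,-0.46,-0.76],[-1,0,0,0,0,0,0]]'; done
python3 -c "
from h import *
togo(-28,70,100)"
```

```text
clock: 2.7
tool_pos: [0.3937, -0.1919, 0.4796]
orientation: [-168.0, 9.2, -140.2]
force: [0.3, -0.6, -0.1]
opening: 0.0004
gripper_force: 0.0
clock: 3.32
tool_pos: [0.3938, -0.1642, 0.4775]
orientation: [-153.4, 13.6, -119.1]
force: [-0.1, -0.6, 0.0]
opening: 0.0004
gripper_force: 0.0
t 3.325 tip polar (np.float64(-78.7), np.float64(207.0), np.float64(176.0)) yang -28.3 F [-0.1 -0.6  0. ]
 shift(now axes, units) [-6.38  2.51  3.04] shift(goal axes) [-6.39  2.49  3.04] turn units [ 0.06 -0.03 -0.06] tcp [0.461 0.002 0.422]
```

```bash
python3 -m handwheel '[[-1,-0.9,0.4,0,0,0,0],[-1,-0.9,0.4,0,0,0,0],[-1,-0.9,0.4,0,0,0,0],[-1,-0.9,0.4,0,0,0,0]]' >/dev/null;python3 -m handwheel '[[-1,-0.9,0.3,0.5,0,0,0],[-1,-0.9,0.3,0.5,0,0,0],[-1,-0.9,0.3,1,0,0,0],[-1,-0.1,0,1,0,0,0],[-1,0,0,0,0,0,0]]'
python3 -c "
from h import *
togo(-28,70,-9)
s=snapshot('top');cv2.imwrite('pics/t2.png',s['color'][100:340,160:500,::-1])"
```

```text
clock: 4.45
tool_pos: [0.4618, 0.0018, 0.4209]
orientation: [-153.5, 13.3, -119.2]
force: [-0.5, -0.5, -0.6]
opening: 0.0001
gripper_force: 0.0
t 4.45 tip polar (np.float64(-28.94), np.float64(68.9), np.float64(99.0)) yang -28.3 F [-0.5 -0.5 -0.6]
 shift(now axes, units) [-0.02 -0.02  4.32] shift(goal axes) [0.01 0.01 4.32] turn units [ 0.07 -0.08 -0.05] tcp [ 0.515 -0.002  0.327]
```

View pics/t2.png

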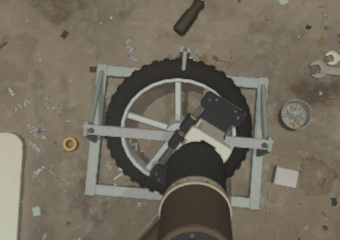

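```bash
python3 -m handwheel '[[-1,0,0,0.9,0,0,0],[-1,0,0,0.9,0,0,0],[-1,0,0,0.9,0,0,0],[-1,0,0,0.9,0,0,0],[-1,0,0,0.7,0,0,0]]'
python3 -m handwheel '[[-1,0,0,0,0,0,0],[-1,-0.2,0,0,0,0,-0.7],[-1,-0.2,0,0,0,0,-0.7],[-1,-0.2,0,0,0,0,-0.7],[-1,-0.2,0,0,0,0,-0.7]]'
python3 -c "
from h import *
togo(58,70,-9)"
```

```text
clock: 5.12
tool_pos: [0.5153, -0.0015, 0.3303]
orientation: [-153.2, 13.6, -119.1]
force: [1.6, -1.1, 1.3]
opening: 0.0007
gripper_force: 0.0
clock: 5.75
tool_pos: [0.5222, 0.0157, 0.3351]
orientation: [-150.6, 5.6, -104.0]
force: [0.1, -4.1, 0.9]
opening: 0.0007
gripper_force: 2.4
t 5.75 tip polar (np.float64(-11.98), np.float64(71.7), np.float64(-5.1)) yang -11.5 F [ 0.1 -4.1  0.9]
 shift(now axes, units) [-2.63  1.9   0.16] shift(goal axes) [-2.7  -1.8   0.16] turn units [ 3.000e-02 -1.000e-02 -1.158e+01] tcp [0.5   0.091 0.315]
```

```bash
python3 -m handwheel '[[-1,-0.2,0.02,0.1,0,0,-0.7],[-1,-0.2,0.02,0,0,0,-0.7],[-1,-0.2,0.02,0,0,0,-0.7],[-1,-0.2,0.02,0,0,0,-0.7],[-1,-0.2,0.02,0,0,0,-0.7]]'
python3 -m handwheel '[[-1,-0.2,0.01,0,0,0,-0.7],[-1,-0.2,0.01,0,0,0,-0.7],[-1,-0.2,0.01,0,0,0,-0.7],[-1,-0.2,0.01,0,0,0,-0.7],[-1,-0.2,0.01,0,0,0,-0.7]]'
python3 -c "
from h import *
togo(58,70,-9)"
```

```text
clock: 6.38
tool_pos: [0.5248, 0.0407, 0.3331]
orientation: [-150.4, -4.8, -85.8]
force: [2.7, -2.1, -0.2]
opening: 0.0003
gripper_force: 1.2
clock: 7.0
tool_pos: [0.519, 0.0647, 0.329]
orientation: [-153.6, -14.7, -66.9]
force: [3.2, -1.3, 0.8]
opening: 0.0004
gripper_force: 1.3
t 7.0 tip polar (np.float64(28.78), np.float64(70.6), np.float64(-7.0)) yang 30.5 F [ 3.2 -1.3  0.8]
 shift(now axes, units) [-1.37  0.34  0.08] shift(goal axes) [-1.38 -0.33  0.08] turn units [ 0.   -0.   -4.58] tcp [0.5   0.091 0.315]
```

```bash
python3 -m handwheel '[[-1,-0.21,0.01,0,0,0,-0.7],[-1,-0.21,0.01,0,0,0,-0.7],[-1,-0.21,0.01,0,0,0,-0.7],[-1,-0.21,0.01,0,0,0,-0.7],[-1,-0.21,0.01,0,0,0,-0.7]]' >/dev/null
python3 -m handwheel '[[-1,-0.2,0.01,0,0,0,-0.7],[-1,-0.1,0.01,0,0,0,-0.4],[-1,0,0,0,0,0,0]]'
python3 -c "
from h import *
togo(58,70,-9)"
python3 -m handwheel '[[-1,0.3,0,0,0,0,0],[-1,0.1,0,-0.8,0,0,0],[-1,0,0,-1,0,0,0],[-1,0,0,-1,0,0,0],[-1,0,0,0,0,0,0]]'
python3 -c "
from h import *
togo(-30,70,40)
s=snapshot('top');cv2.imwrite('pics/t3.png',cv2.resize(s['color'][130:320,230:470,::-1],None,fx=2.5,fy=2.5))
s=snapshot('wrist');cv2.imwrite('pics/w3.png',s['color'][:,:,::-1])"
```

```text
clock: 8.0
tool_pos: [0.5025, 0.0903, 0.3196]
orientation: [-163.3, -24.9, -39.7]
force: [1.1, -1.9, 1.7]
opening: 0.0005
gripper_force: 1.1
t 8.0 tip polar (np.float64(55.29), np.float64(70.8), np.float64(-6.0)) yang 58.0 F [ 1.1 -1.9  1.7]
 shift(now axes, units) [-0.16  0.06  0.12] shift(goal axes) [-0.16  0.06  0.12] turn units [0.04 0.04 0.01] tcp [0.5   0.091 0.315]
clock: 8.62
tool_pos: [0.4741, 0.0884, 0.3849]
orientation: [-163.1, -24.7, -39.6]
force: [-0.8, 1.1, 0.3]
opening: 0.0002
gripper_force: 0.0
t 8.625 tip polar (np.float64(48.74), np.float64(73.3), np.float64(64.7)) yang 58.1 F [-0.8  1.1  0.3]
 shift(now axes, units) [2.28 2.8  0.97] shift(goal axes) [ 2.88 -2.17  0.99] turn units [ 0.06  0.05 14.68] tcp [ 0.49  -0.002  0.369]
```

View pics/t3.png

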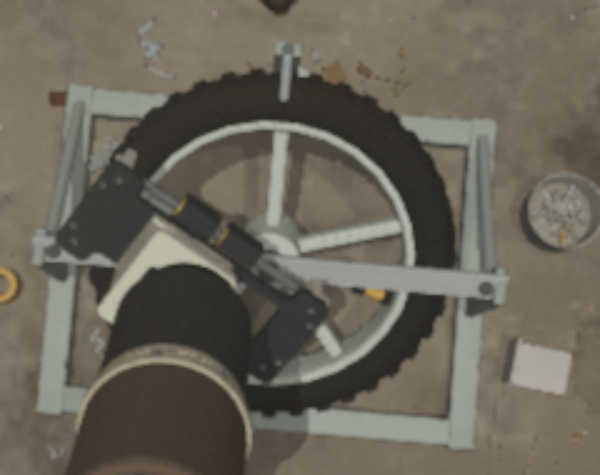

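The picture shows the spoke next in turn close to the top at (278,175), the valve just below the bar at (375,293) on the right, and the stand unmoved.

```bash
for i in 1 2; do python3 -m handwheel '[[-1,0.28,0.01,0,0,0,1],[-1,0.28,0.01,0,0,0,1],[-1,0.28,0.01,0,0,0,1],[-1,0.28,0.01,0,0,0,1],[-1,0.28,0.01,0,0,0,1]]'>/dev/null; done
python3 -m handwheel '[[-1,0.28,0.01,0,0,0,1],[-1,0.28,0.01,0,0,0,1],[-1,0.28,0.01,0,0,0,1],[-1,0.28,0.01,0,0,0,1],[-1,0,0,0,0,0,0]]'
python3 -c "
from h import *
togo(-28,70,-10)"
```

```text
clock: 10.6
tool_pos: [0.4912, -0.0004, 0.3943]
orientation: [-153.1, 12.2, -117.0]
force: [-0.5, 0.1, 0.2]
opening: 0.0001
gripper_force: 0.0
t 10.6 tip polar (np.float64(-24.64), np.float64(79.6), np.float64(61.2)) yang -25.9 F [-0.5  0.1  0.2]
 shift(now axes, units) [0.2  0.43 2.85] shift(goal axes) [0.24 0.45 2.85] turn units [ 0.09 -0.07  0.35] tcp [ 0.516 -0.002  0.326]
```

```bash
python3 -m handwheel '[[-1,0.2,0.4,0.4,0,0,0.3],[-1,0,0.05,0.9,0,0,0],[-1,0,0,0.9,0,0,0],[-1,0,0,0.75,0,0,0],[-1,0,0,0,0,0,0]]'
python3 -c "
from h import *
togo(-28,70,-10)"
for i in 1 2 3; do python3 -m handwheel '[[-1,-0.21,0.01,0,0,0,-0.7],[-1,-0.21,0.01,0,0,0,-0.7],[-1,-0.21,0.01,0,0,0,-0.7],[-1,-0.21,0.01,0,0,0,-0.7],[-1,-0.21,0.01,0,0,0,-0.7]]'|grep -v orient;done
python3 -c "
from h import *
togo(60,70,-9)"
```

```text
clock: 11.22
tool_pos: [0.5167, -0.0023, 0.3229]
orientation: [-153.6, 12.9, -118.5]
force: [-0.3, -1.1, 0.6]
opening: 0.0007
gripper_force: 0.0
t 11.225 tip polar (np.float64(-29.87), np.float64(67.3), np.float64(-13.4)) yang -27.5 F [-0.3 -1.1  0.6]
 shift(now axes, units) [-0.02 -0.03 -0.14] shift(goal axes) [-0.02 -0.03 -0.14] turn units [ 0.1  -0.09  0.08] tcp [ 0.516 -0.002  0.326]
clock: 11.85
tool_pos: [0.525, 0.023, 0.3293]
force: [0.9, -2.6, -0.8]
opening: 0.0004
gripper_force: 1.2
clock: 12.48
tool_pos: [0.525, 0.049, 0.3281]
force: [0.1, -2.9, -0.7]
opening: 0.0005
gripper_force: 1.1
clock: 13.1
tool_pos: [0.5171, 0.0732, 0.3228]
force: [0.9, -2.9, 0.2]
opening: 0.0004
gripper_force: 1.1
t 13.1 tip polar (np.float64(37.35), np.float64(69.1), np.float64(-11.1)) yang 35.4 F [ 0.9 -2.9  0.2]
 shift(now axes, units) [-1.1   0.28 -0.08] shift(goal axes) [-1.11 -0.2  -0.08] turn units [ 0.08  0.05 -4.09] tcp [0.499 0.093 0.314]
```

```bash
python3 -m handwheel '[[-1,-0.2,0.01,0,0,0,-0.7],[-1,-0.2,0.01,0,0,0,-0.7],[-1,-0.2,0.01,0,0,0,-0.7],[-1,-0.2,0.01,0,0,0,-0.7],[-1,-0.2,0.01,0,0,0,-0.7]]' >/dev/null
python3 -m handwheel '[[-1,-0.12,0,0,0,0,-0.4],[-1,0,0,0,0,0,0]]'
python3 -c "
from h import *
togo(60,70,-9)"
python3 -m handwheel '[[-1,0.3,0,0,0,0,0],[-1,0.1,0,-0.8,0,0,0],[-1,0,0,-1,0,0,0],[-1,0,0,-1,0,0,0],[-1,0,0,-1,0,0,0]]'
python3 -c "
from h import *
togo(-45,-80,80)
s=snapshot('top');cv2.imwrite('pics/t4.png',cv2.resize(s['color'][130:320,230:470,::-1],None,fx=2.5,fy=2.5))
hsv=cv2.cvtColor(s['color'],cv2.COLOR_RGB2HSV);m=cv2.inRange(hsv,(10,110,90),(32,255,255))>0
m[:170]=0;m[310:]=0;m[:,:270]=0;m[:,:260]=0;m[:,410:]=0
for b in blobs(m,5): print(b,polar(onplane(s,b[0],hub+n*.007,n)))"
```

```text
clock: 13.98
tool_pos: [0.5029, 0.0943, 0.3153]
orientation: [-163.8, -24.8, -38.9]
force: [1.3, -1.8, 0.4]
opening: 0.0001
gripper_force: 1.0
t 13.975 tip polar (np.float64(59.13), np.float64(72.4), np.float64(-9.7)) yang 58.7 F [ 1.3 -1.8  0.4]
 shift(now axes, units) [-0.11  0.15 -0.03] shift(goal axes) [-0.11  0.15 -0.03] turn units [ 0.07  0.09 -0.21] tcp [0.499 0.093 0.314]
clock: 14.6
tool_pos: [0.4624, 0.0926, 0.402]
orientation: [-163.8, -24.6, -38.8]
force: [0.5, -0.3, 0.4]
opening: 0.0004
gripper_force: 0.0
t 14.6 tip polar (np.float64(52.12), np.float64(73.5), np.float64(85.4)) yang 58.7 F [ 0.5 -0.3  0.4]
 shift(now axes, units) [-3.54  2.21  0.28] shift(goal axes) [2.99 2.91 0.22] turn units [ 0.16  0.02 17.29] tcp [0.375 0.097 0.345]
([365.5, 196.2], [362, 192, 8, 9, 42]) (np.float64(-30.84), np.float64(96.3), np.float64(7.0))
([297.8, 219.0], [296, 216, 5, 6, 8]) (np.float64(77.33), np.float64(88.4), np.float64(7.0))
```

View pics/t4.png

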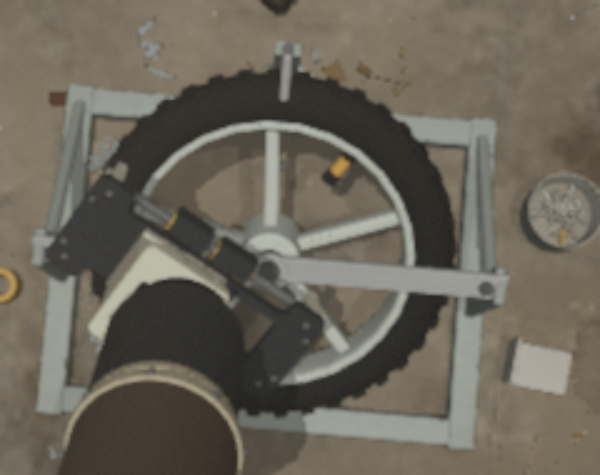

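The valve is now at (341,168) in the crop, -30.8° measured. The spoke at 149° in the lower half must go to 180°, with the valve far from the finger.

```bash
for i in 1 2 3; do python3 -m handwheel '[[-1,0,0,0,0,0,1],[-1,0,0,0,0,0,1],[-1,0,0,0,0,0,1],[-1,0,0,0,0,0,1],[-1,0,0,0,0,0,1]]'>/dev/null; done
python3 -m handwheel '[[-1,0,0,0,0,0,1],[-1,0,0,0,0,0,1],[-1,0,0,0,0,0,1],[-1,0,0,0,0,0,1],[-1,0,0,0,0,0,0]]'
python3 -c "
from h import *
togo(125,75,80,1)"
```

```text
clock: 17.15
tool_pos: [0.4631, 0.0922, 0.4012]
orientation: [-162.3, 23.6, -145.5]
force: [-0.0, -0.5, 0.5]
opening: 0.0002
gripper_force: 0.0
t 17.15 tip polar (np.float64(51.65), np.float64(73.3), np.float64(84.4)) yang -55.2 F [-0.  -0.5  0.5]
 shift(now axes, units) [2.9  2.2  0.23] shift(goal axes) [2.89 2.21 0.18] turn units [ 0.07 -0.11 -0.04] tcp [0.387 0.101 0.352]
```

```bash
python3 -m handwheel '[[-1,0.9,0.7,0,0,0,0],[-1,0.9,0.7,0,0,0,0],[-1,0.9,0.7,0,0,0,0],[-1,0.2,0.1,0.2,0,0,0],[-1,0,0,0,0,0,0]]'
python3 -c "
from h import *
togo(125,75,-10,1)"
```

```text
clock: 17.77
tool_pos: [0.3962, 0.1037, 0.3665]
orientation: [-162.9, 22.7, -145.7]
force: [-0.2, -0.8, -0.5]
opening: 0.0007
gripper_force: 0.0
t 17.775 tip polar (np.float64(117.85), np.float64(72.2), np.float64(88.2)) yang -55.1 F [-0.2 -0.8 -0.5]
 shift(now axes, units) [0.45 0.19 3.94] shift(goal axes) [0.56 0.25 3.92] turn units [ 0.15 -0.27 -0.02] tcp [0.432 0.098 0.274]
```

```bash
python3 -m handwheel '[[-1,0.5,0.2,0.3,0.1,-0.2,0],[-1,0,0,0.5,0,0,0],[-1,0,0,0.5,0,0,0],[-1,0,0,0,0,0,0]]'
python3 -c "
from h import *
togo(125,75,-10,1)
print(get_obs()['joint_pos'].round(1))"
```

```text
clock: 18.27
tool_pos: [0.4152, 0.1032, 0.3527]
orientation: [-163.2, 22.3, -146.0]
force: [0.8, -0.7, 0.3]
opening: 0.0002
gripper_force: 0.0
t 18.275 tip polar (np.float64(111.67), np.float64(69.2), np.float64(66.8)) yang -55.3 F [ 0.8 -0.7  0.3]
 shift(now axes, units) [0.79 0.38 3.11] shift(goal axes) [0.9  0.44 3.07] turn units [ 0.18 -0.35 -0.04] tcp [0.432 0.098 0.274]
[  42.2   -8.8  -58.2   45.4  -28.4 -139.8]
```

```bash
python3 -m handwheel '[[-1,0.2,0.1,0.4,0,0,0],[-1,0.2,0.1,0.4,0,0,0],[-1,0.2,0.1,0,0,0,0],[-1,0,0,0,0,0,0]]'
python3 -c "
from h import *
togo(125,75,-10,1)
print(get_obs()['joint_pos'].round(1))"
```

```text
clock: 18.77
tool_pos: [0.4188, 0.1037, 0.3429]
orientation: [-163.9, 21.5, -146.2]
force: [0.1, 0.5, 0.6]
opening: 0.0003
gripper_force: 0.0
t 18.775 tip polar (np.float64(115.18), np.float64(72.1), np.float64(56.7)) yang -55.3 F [0.1 0.5 0.6]
 shift(now axes, units) [0.72 0.29 2.7 ] shift(goal axes) [0.85 0.37 2.65] turn units [ 0.29 -0.49 -0.04] tcp [0.432 0.098 0.274]
[  41.6   -7.4  -58.2   44.8  -27.3 -139.2]
```

The lower half is barred by joint 3's limit. I'll instead work in the valve's own sector from above, with the closed fingers lying tangentially at 45–64 mm radius. That leaves 14 mm clear of the valve stem and allows pushing either way.

```bash
cat >>h.py <<'E'
def togo2(b,d,e,h):
    o,R,T=tip();t=np.radians(b);u=np.cos(t)*up+np.sin(t)*Y;v=-np.sin(t)*up+np.cos(t)*Y
    G=np.c_[np.cross(v,-n),v,-n];tcp=hub+(u*d+v*e+n*(h+178))/1e3
    D=T-hub;a=np.degrees(np.arctan2(-R[:,1]@up,R[:,1]@Y))
    print("t",o["clock"],"tip d,e,h",[round(1e3*float(D@k),1) for k in(u,v,n)],"bis",a.round(1),"F",o["force"].round(1),"j",o["joint_pos"].round(0))
    print(" shift now axes",(R.T@(tcp-o["tool_pos"])/.025).round(2),"goal axes",(G.T@(tcp-o["tool_pos"])/.025).round(2),"turn",(Ro.from_matrix(R.T@G).as_rotvec(degrees=True)/6).round(2))
E
python3 -m handwheel '[[-1,0,0,-1,0,0,0],[-1,-0.8,-0.6,-0.2,0,0,0],[-1,-0.8,-0.6,0,0,0,0],[-1,-0.8,-0.6,0,0,0,0],[-1,-0.8,-0.6,0,0,0,0]]'
python3 -c "
from h import *
togo2(-30.8,54.5,0,60)"
```

```text
clock: 19.4
tool_pos: [0.4949, 0.095, 0.4151]
orientation: [-163.9, 21.5, -146.2]
force: [-0.3, 0.0, -0.3]
opening: 0.0004
gripper_force: 0.0
t 19.4 tip d,e,h [30.0, 90.0, 81.0] bis 34.7 F [-0.3  0.  -0.3] j [  37.   -4.  -42.   31.  -36. -119.]
 shift now axes [ 3.19 -2.19  0.92] goal axes [-0.63 -3.83  0.83] turn [-0.02 -0.59 10.93]
```

```bash
python3 -m handwheel '[[-1,0.8,-0.55,0,0,-0.1,0.5],[-1,0.8,-0.55,0,0,-0.1,0.5],[-1,0.8,-0.5,0,0,-0.1,0.5],[-1,0.6,-0.5,0,0,-0.1,0.5],[-1,0,0,0,0,-0.1,1]]'>/dev/null
python3 -m handwheel '[[-1,0,0,0,0,0,1],[-1,0,0,0,0,0,1],[-1,0,0,0,0,0,1],[-1,0,0,0,0,0,1],[-1,0,0,0,0,0,1]]'>/dev/null
python3 -m handwheel '[[-1,0,0,0,0,0,1],[-1,0,0,0,0,0,1],[-1,0,0,0,0,0,1],[-1,0,0,0,0,0,0]]'
python3 -c "
from h import *
togo2(-30.8,54.5,0,60)"
```

```text
clock: 21.15
tool_pos: [0.4607, 0.0021, 0.4037]
orientation: [162.8, 23.2, 142.0]
force: [0.2, 0.5, -0.7]
opening: 0.0001
gripper_force: 0.0
t 21.15 tip d,e,h [54.6, 1.9, 84.7] bis -31.0 F [ 0.2  0.5 -0.7] j [  28.   -9.  -47.   27.  -30. -174.]
 shift now axes [0.25 0.02 0.99] goal axes [0.29 0.04 0.98] turn [ 0.15 -0.38 -0.03]
```

```bash
python3 -m handwheel '[[-1,0.2,0,0.5,0.05,-0.1,-0.4],[-1,0.1,0,0.5,0.1,-0.2,0],[-1,0,0,0.6,0,-0.1,0],[-1,0,0,0.5,0,0,0],[-1,0,0,0,0,0,0]]'
python3 -c "
from h import *
togo2(-29,54.5,0,-8)"
```

```text
clock: 21.78
tool_pos: [0.4885, -0.0101, 0.3648]
orientation: [164.7, 24.5, 145.0]
force: [-0.1, -1.3, -0.2]
opening: 0.0006
gripper_force: 0.0
t 21.775 tip d,e,h [65.7, -8.2, 36.7] bis -28.0 F [-0.1 -1.3 -0.2] j [  23.   -4.  -50.   33.  -21. -174.]
 shift now axes [0.61 0.37 1.81] goal axes [0.68 0.37 1.79] turn [ 0.06 -0.3   0.17]
```

```bash
python3 -m handwheel '[[-1,0.2,0.1,-1,0,0,0],[-1,0,0,0,0,0,-1],[-1,0,0,0,0,0,-1],[-1,0,0,0,0,0,-1],[-1,0,0,0,0,0,-1]]'>/dev/null
for i in 1 2 3 4 5; do python3 -m handwheel '[[-1,0,0,0,0,0,-1],[-1,0,0,0,0,0,-1],[-1,0,0,0,0,0,-1],[-1,0,0,0,0,0,-1],[-1,0,0,0,0,0,-1]]'>/dev/null; done
sed -i 's/G=np.c_\[np.cross(v,-n),v,-n\]/G=np.c_[np.cross(-v,-n),-v,-n]/; s/arctan2(-R\[:,1\]@up,R\[:,1\]@Y)/arctan2(R[:,1]@up,-R[:,1]@Y)/' h.py
python3 -c "
from h import *
togo2(-29,54.5,0,20)"
```

```text
t 25.525 tip d,e,h [61.8, -4.8, 63.3] bis -33.8 F [ 0.2 -0.6 -0.2] j [ 26.  -7. -48.  30. -26.   2.]
 shift now axes [-0.48 -0.2   1.75] goal axes [-0.51 -0.25  1.73] turn [-0.07  0.29 -0.8 ]
```

```bash
python3 -m handwheel '[[-1,-0.25,-0.1,0.4,-0.05,0.15,-0.4],[-1,-0.25,-0.1,0.4,0,0.15,-0.4],[-1,0,0,0.4,0,0,0],[-1,0,0,0.4,0,0,0],[-1,0,0,0,0,0,0]]'
python3 -c "
from h import *
togo2(-29,54.5,0,-8)
s=snapshot('top')
hsv=cv2.cvtColor(s['color'],cv2.COLOR_RGB2HSV);m=cv2.inRange(hsv,(10,110,90),(32,255,255))>0
m[:170]=0;m[310:]=0;m[:,:270]=0;m[:,:260]=0;m[:,410:]=0
for b in blobs(m,5): print(b,polar(onplane(s,b[0],hub+n*.007,n)))
cv2.imwrite('pics/t5.png',cv2.resize(s['color'][130:320,230:470,::-1],None,fx=2.5,fy=2.5))"
```

```text
clock: 26.15
tool_pos: [0.4872, 0.0053, 0.3476]
orientation: [-164.3, -25.9, -36.8]
force: [0.3, 0.3, -0.2]
opening: 0.0009
gripper_force: 0.0
t 26.15 tip d,e,h [54.6, -1.0, 22.8] bis -29.2 F [ 0.3  0.3 -0.2] j [ 20.  -3. -56.  52. -15. -11.]
 shift now axes [-0.   -0.04  1.23] goal axes [-0.   -0.04  1.23] turn [-0.   -0.   -0.03]
([365.5, 196.2], [362, 192, 8, 9, 42]) (np.float64(-30.84), np.float64(96.3), np.float64(7.0))
([345.9, 209.1], [344, 206, 5, 7, 10]) (np.float64(-13.24), np.float64(52.2), np.float64(7.0))
```

View pics/t5.png

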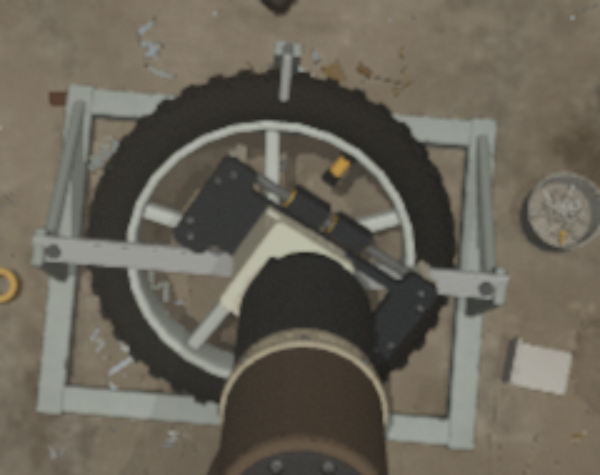

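The picture shows the fingers lying tangentially across the sector, with the valve clear up-slope at (341,168). Insert gently.

```bash
python3 -m handwheel '[[-1,0,0,0.3,0,0,0],[-1,0,0,0.3,0,0,0],[-1,0,0,0,0,0,0]]'
python3 -c "
from h import *
togo2(-29,54.5,0,-8)"
```

```text
clock: 26.58
tool_pos: [0.4948, 0.0048, 0.3352]
orientation: [-164.2, -25.9, -36.8]
force: [-0.2, -0.0, 0.5]
opening: 0.0004
gripper_force: 0.0
t 26.575 tip d,e,h [55.1, -0.6, 8.3] bis -29.2 F [-0.2 -0.   0.5] j [ 15.  -1. -58.  63. -10. -18.]
 shift now axes [-0.02 -0.03  0.65] goal axes [-0.02 -0.03  0.65] turn [-0.01 -0.01 -0.03]
```

```bash
cat >>h.py <<'E'
def togo3(b,d,e,h,tilt):
    "as togo2 but tool more upright by tilt deg; all pieces in tool axes"
    o,R,T=tip();t=np.radians(b);u=np.cos(t)*up+np.sin(t)*Y;v=-np.sin(t)*up+np.cos(t)*Y
    G=Ro.from_rotvec(np.radians(tilt)*Y).as_matrix()@np.c_[np.cross(-v,-n),-v,-n]
    tcp=hub+(u*d+v*e+n*h)/1e3-G[:,2]*.178;D=T-hub
    print("t",o["clock"],"tip d,e,h",[round(1e3*float(D@k),1) for k in(u,v,n)],"toolz",R[:,2].round(2),"F",o["force"].round(1),"j",o["joint_pos"].round(0))
    print(" shift now axes",(R.T@(tcp-o["tool_pos"])/.025).round(2),"turn",(Ro.from_matrix(R.T@G).as_rotvec(degrees=True)/6).round(2),"goal z",G[:,2].round(2))
E
python3 -c "
from h import *
togo3(-29,54.5,0,8,10);togo3(-29,54.5,0,-7,10)"
```

```text
t 26.575 tip d,e,h [55.1, -0.6, 8.3] toolz [ 0.5  -0.03 -0.87] F [-0.2 -0.   0.5] j [ 15.  -1. -58.  63. -10. -18.]
 shift now axes [ 1.06 -0.64  0.12] turn [-0.82 -1.47 -0.03] goal z [ 0.34 -0.02 -0.94]
t 26.575 tip d,e,h [55.1, -0.6, 8.3] toolz [ 0.5  -0.03 -0.87] F [-0.2 -0.   0.5] j [ 15.  -1. -58.  63. -10. -18.]
 shift now axes [ 1.06 -0.64  0.72] turn [-0.82 -1.47 -0.03] goal z [ 0.34 -0.02 -0.94]
```

```bash
python3 -m handwheel '[[-1,0.27,-0.16,0,-0.2,-0.37,0],[-1,0.27,-0.16,0,-0.2,-0.37,0],[-1,0.27,-0.16,0,-0.2,-0.37,0],[-1,0.25,-0.16,0.1,-0.2,-0.37,0],[-1,0,0,0,0,0,0]]'
python3 -c "
from h import *
togo3(-29,54.5,0,-8,10)"
```

```text
clock: 27.2
tool_pos: [0.5245, 0.0034, 0.3485]
orientation: [-169.3, -18.2, -34.9]
force: [-0.1, 0.2, 0.9]
opening: 0.0001
gripper_force: 0.0
t 27.2 tip d,e,h [58.4, 2.1, 7.2] toolz [ 0.36 -0.02 -0.93] F [-0.1  0.2  0.9] j [ 25.   3. -39.  20. -31.  17.]
 shift now axes [ 0.03 -0.03  0.63] turn [-0.09 -0.13 -0.04] goal z [ 0.34 -0.02 -0.94]
```

```bash
python3 -m handwheel '[[-1,0.03,0,0.35,0,0,0],[-1,0,0,0.35,0,0,0],[-1,0,0,0,0,0,0]]'
python3 -c "
from h import *
togo3(-29,54.5,0,-9,10);togo3(-25,54.5,0,-9,10);togo3(-5,54.5,0,-9,10)"
```

```text
clock: 27.58
tool_pos: [0.5302, 0.0008, 0.3303]
orientation: [-169.6, -18.1, -34.9]
force: [-0.5, -0.7, -0.1]
opening: 0.0004
gripper_force: 0.0
t 27.575 tip d,e,h [55.8, -2.6, -11.4] toolz [ 0.35 -0.03 -0.93] F [-0.5 -0.7 -0.1] j [ 24.   5. -41.  21. -28.  16.]
 shift now axes [ 0.03 -0.13 -0.09] turn [-0.05 -0.13 -0.04] goal z [ 0.34 -0.02 -0.94]
t 27.575 tip d,e,h [55.5, -6.5, -11.4] toolz [ 0.35 -0.03 -0.93] F [-0.5 -0.7 -0.1] j [ 24.   5. -41.  21. -28.  16.]
 shift now axes [ 0.02 -0.28 -0.11] turn [-0.04 -0.13 -0.71] goal z [ 0.34 -0.02 -0.94]
t 27.575 tip d,e,h [49.9, -25.1, -11.4] toolz [ 0.35 -0.03 -0.93] F [-0.5 -0.7 -0.1] j [ 24.   5. -41.  21. -28.  16.]
 shift now axes [-0.17 -1.02 -0.14] turn [-0.02 -0.14 -4.04] goal z [ 0.34 -0.02 -0.94]
```

```bash
python3 -m handwheel '[[-1,0,-0.17,-0.02,0,0,-0.6],[-1,0,-0.17,-0.02,0,0,-0.7],[-1,0,-0.17,-0.02,0,0,-0.7],[-1,0,0,0,0,0,0]]'
python3 -c "
from h import *
togo3(-16,54.5,0,-9,10);togo3(-2,54.5,0,-9,10)"
```

```text
clock: 28.08
tool_pos: [0.536, 0.0123, 0.3349]
orientation: [-173.6, -20.0, -22.4]
force: [0.6, -0.5, 0.1]
opening: 0.0003
gripper_force: 0.0
t 28.075 tip d,e,h [57.2, -1.5, -10.0] toolz [ 0.36 -0.03 -0.93] F [ 0.6 -0.5  0.1] j [ 25.   5. -40.  21. -28.  27.]
 shift now axes [-0.   -0.08 -0.02] turn [-0.03 -0.15 -0.21] goal z [ 0.34 -0.02 -0.94]
t 28.075 tip d,e,h [55.1, -15.3, -10.0] toolz [ 0.36 -0.03 -0.93] F [ 0.6 -0.5  0.1] j [ 25.   5. -40.  21. -28.  27.]
 shift now axes [-0.08 -0.61 -0.04] turn [-0.02 -0.15 -2.55] goal z [ 0.34 -0.02 -0.94]
```

```bash
cat >>h.py <<'E'
def valve():
    s=snapshot('top');hsv=cv2.cvtColor(s['color'],cv2.COLOR_RGB2HSV);m=cv2.inRange(hsv,(10,110,90),(32,255,255))>0
    m[:170]=0;m[310:]=0;m[:,:260]=0;m[:,410:]=0
    for b in blobs(m,5):
        P=polar(onplane(s,b[0],hub+n*.007,n));print("valve?",b[1][4],P)
    return s
E
python3 -m handwheel '[[-1,-0.02,-0.17,-0.01,0,0,-0.65],[-1,-0.02,-0.17,-0.01,0,0,-0.65],[-1,-0.02,-0.16,0,0,0,-0.65],[-1,-0.02,-0.16,0,0,0,-0.65],[-1,0,0,0,0,0,0]]'
python3 -c "
from h import *
togo3(-2,54.5,0,-9,10);togo3(4,54.5,0,-9,10);valve()"
```

```text
clock: 28.7
tool_pos: [0.5382, 0.0288, 0.3359]
orientation: [-179.4, -20.9, -5.9]
force: [-0.7, -0.4, -0.1]
opening: 0.0005
gripper_force: 0.0
t 28.7 tip d,e,h [56.0, 1.4, -9.7] toolz [ 0.36 -0.03 -0.93] F [-0.7 -0.4 -0.1] j [ 26.   5. -40.  22. -29.  40.]
 shift now axes [ 0.05  0.06 -0.02] turn [ 0.   -0.15  0.04] goal z [ 0.34 -0.02 -0.94]
t 28.7 tip d,e,h [55.8, -4.5, -9.7] toolz [ 0.36 -0.03 -0.93] F [-0.7 -0.4 -0.1] j [ 26.   5. -40.  22. -29.  40.]
 shift now axes [ 0.04 -0.17 -0.01] turn [ 0.01 -0.15 -0.96] goal z [ 0.34 -0.02 -0.94]
valve? 45 (np.float64(-8.54), np.float64(96.8), np.float64(7.0))
```

```bash
python3 -m handwheel '[[-1,0,-0.08,0,0,0,-0.4],[-1,0,-0.08,0,0,0,-0.4],[-1,0,-0.08,0,0,0,-0.3],[-1,0,0,0,0,0,0]]'
python3 -c "
from h import *
togo3(4,54.5,0,-9,10);togo3(6,54.5,0,-9,10);valve()"
```

```text
clock: 29.25
tool_pos: [0.5386, 0.035, 0.3358]
orientation: [178.1, -20.8, 1.3]
force: [-0.4, 0.3, -0.1]
opening: 0.0008
gripper_force: 0.2
t 29.25 tip d,e,h [56.1, 1.8, -9.7] toolz [ 0.36 -0.03 -0.93] F [-0.4  0.3 -0.1] j [ 27.   5. -40.  23. -29.  46.]
 shift now axes [ 0.04  0.08 -0.02] turn [ 0.02 -0.15  0.17] goal z [ 0.34 -0.02 -0.94]
t 29.25 tip d,e,h [56.2, -0.2, -9.7] toolz [ 0.36 -0.03 -0.93] F [-0.4  0.3 -0.1] j [ 27.   5. -40.  23. -29.  46.]
 shift now axes [ 0.04  0.01 -0.02] turn [ 0.02 -0.15 -0.17] goal z [ 0.34 -0.02 -0.94]
valve? 44 (np.float64(-3.37), np.float64(97.1), np.float64(7.0))
valve? 6 (np.float64(-18.66), np.float64(82.0), np.float64(7.0))
```

```bash
python3 -m handwheel '[[-1,0,-0.07,0,0,0,-0.3],[-1,0,-0.07,0,0,0,-0.25],[-1,0,0,0,0,0,0]]' | head -2
python3 -c "
from h import *
togo3(8,54.5,0,-9,10);valve()"
```

```text
clock: 29.68
tool_pos: [0.5386, 0.0385, 0.3357]
t 29.675 tip d,e,h [56.4, 1.4, -9.6] toolz [ 0.36 -0.03 -0.93] F [ 0.4 -0.5  0.2] j [ 27.   5. -40.  23. -29.  48.]
 shift now axes [ 0.04  0.07 -0.01] turn [ 0.03 -0.15  0.05] goal z [ 0.34 -0.02 -0.94]
valve? 43 (np.float64(-0.31), np.float64(97.8), np.float64(7.0))
```

```bash
python3 -m handwheel '[[-1,0,0.12,0,0,0,0],[-1,0,0,-0.5,0,0,0],[-1,0,0,-0.8,0,0,0],[-1,0,0,-1,0,0,0],[-1,0,0,-1,0,0,0]]' >/dev/null; python3 -m handwheel '[[-1,0,0,-1,0,0,0],[-1,0,0,-0.5,0,0,0],[-1,0,0,0,0,0,0],[-1,0,0,0,0,0,0]]'
python3 -c "
from h import *
s=valve();cv2.imwrite('pics/t6.png',cv2.resize(s['color'][130:320,230:470,::-1],None,fx=2.5,fy=2.5))"
```

```text
clock: 30.85
tool_pos: [0.4959, 0.0383, 0.4471]
orientation: [176.8, -20.6, 4.8]
force: [-0.0, 0.7, 0.1]
opening: 0.0003
gripper_force: 0.0
valve? 47 (np.float64(-0.47), np.float64(97.1), np.float64(7.0))
```

View pics/t6.png

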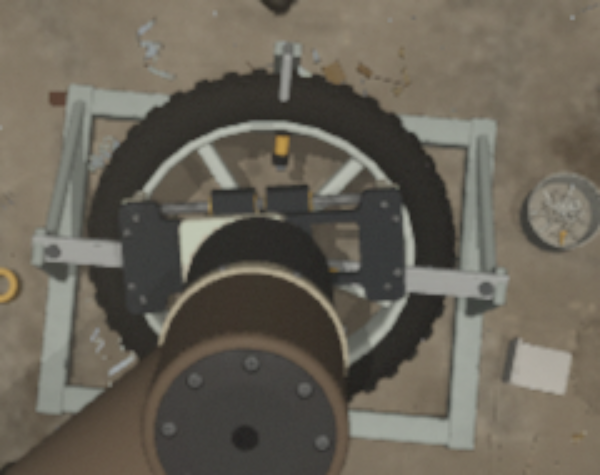

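The valve at (281,148) stands in line with the index wire at (287,75), the stand is unmoved and the fingers are clear.

```bash
python3 -c "
from plant import *
print(close_job())"
```

```text
the job is handed in; nothing more can be done
None
```

The valve is at the top of the slope, measured 0.5° from the index line (limit about 7°). The wheel read steady after the fingers withdrew, the stand and parts beside it showed no movement in the top view, and the job was handed in at about 31 s; no verdict was returned.

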